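Reset the tripped counter outlet

TASK

The patio counter's power outlet has tripped. Take the orange all-plastic probe out of the tool stand (never a metal screwdriver) and with its tip push the red reset button fully in for a moment and let it spring back out, without pressing the black test button beside it. Stand the probe back in its own slot, close the outlet's steel weather cover completely, and leave everything else on the counter where it is.

Things in the scene. Friction and masses are not known exactly. Their poses are not given: they have to be found in the camera images.
- outlet: Fixed power outlet: aluminium box 105 (x) x 150 (y) mm, walls 8 mm, rim 56 mm high, on a 129 x 174 mm flange. Origin: centre of underside; z up, +x from its front (roughly facing the robot) to its hinge side. White face plate 46 mm above the counter with two sockets and, mid-way, two button windows 16 (x) x 12 (y) mm: red reset at y=+10 mm, black test at y=-10 mm. Yaw within 0.35 rad
- reset_button_top (a point): Centre of the top face of the red reset button (15 x 11 mm), 5 mm below the face plate when out; axes as the outlet's. It goes 4 mm straight down on a spring: about 2 N to start, 5.2 N at the bottom stop. Too narrow for the gripper's fingers
- reset_button (a joint): Travel of the red reset button, m: 0 = out, 0.004 = fully in; springs back when let go
- test_button (a joint): Travel of the black test button (same size and spring as the red one), m: 0 = out, 0.004 = fully in
- cover (a joint): Angle of the steel weather cover, rad: 0 = closed, 2.0 = fully open; starts standing open at 1.65 to 1.95. Stiff hinge (0.18 N m of friction, cover 0.22 kg): it stays wherever it is left, so it has to be pushed all the way down until shut
- cover_hinge (a point): Middle of the cover's hinge line, 56.5 mm behind the outlet's centre (+x of the outlet) and 58 mm above the counter; axes as the outlet's, the hinge line runs along y
- cover_lip (a point): Middle of the cover's free edge, on its outer face. The cover is a shallow steel tray 156 mm wide, 112 mm from hinge line to free edge, its flat outer face 22 mm off the hinge line; closed, that face lies level 80 mm above the counter; standing open, it looks away from the robot. A black tab 40 mm wide, 4 mm thick sticks out 11 mm beyond the free edge
- probe: Orange all-plastic probe, 162 mm long, about 60 g, upright in one slot of the stand. Origin: underside of its guard flange (28 mm across, 6 mm thick), which rests on the stand, 80 mm above the counter; z up along the probe. Round handle 18 mm in diameter from z=6 to 96 mm; below, a shank 7 mm in diameter (5 mm over the last 15 mm), blunt rounded end at z=-66 mm
- probe_tip (a point): Blunt end of the probe's shank, 66 mm below the underside of the flange; axes as the probe's
- stand: Blue steel tool stand, fixed, 170 mm long (y), 75 mm deep (x), 80 mm high. Origin: centre of underside; z up. Three square slots 14 mm wide through its 8 mm top plate at y = -55, 0 and +55 mm, each holding one tool by its flange, open space below. Which tool is in which slot varies. Yaw within 0.35 rad; left or right of the outlet
- driver_flat: Metal screwdriver with blue handle (same handle and flange sizes as the probe), standing in another slot; leave it
- driver_cross: Metal screwdriver with green handle, the same size, standing in another slot; leave it
- pepper_mill: Dark wooden pepper mill, 54 mm across, 140 mm high; leave it. Origin: centre of its underside
- sauce_bottle: Red sauce bottle with yellow cap, 56 mm across, 150 mm high; leave it. Origin: centre of its underside
- spice_jar: Amber spice jar, 48 mm across, 90 mm high; leave it. Origin: centre of its underside
- mug: Blue mug, 80 mm across, 90 mm high; leave it. Origin: centre of its underside
- fruit_bowl: White bowl of limes and lemons, 170 mm across, 70 mm high; leave it. Origin: centre of its underside
- grill_spatula: Grill spatula with a wooden handle, 280 mm long, lying flat on the counter, blade towards the back; leave it

How it is judged (in metres and radians):
On the way:
1. the red reset button is pushed fully in with the tip of the orange probe (value of joint reset_button above 0.0033 m and contact force between probe and reset_button above 1 N), for 0.1 s.
At the end, for the whole second after the job is handed in: The reset button has sprung back out (within 1 mm), the probe stands at rest in its own slot again (flange on the stand, within 10 mm of where it stood at the start, tilted less than 0.12 rad), and the weather cover is shut (within 0.06 rad) (value of joint cover below 0.06 rad and value of joint reset_button below 0.001 m and distance of probe from where it was at the start of the episode below 0.01 m and angle between probe's own z axis and vertical below 0.12 rad and linear speed of probe below 0.02 m/s); the robot touches nothing.
It fails at once if the black test button is pressed (more than 2 mm) (value of joint test_button above 0.002 m).
It fails at once if a metal screwdriver is pulled out or moved by more than 30 mm (distance of any of driver_flat, driver_cross from where it was at the start of the episode above 0.03 m).
It fails at once if something else on the counter is moved by more than 30 mm (distance of any of pepper_mill, sauce_bottle, spice_jar, mug, fruit_bowl, grill_spatula from where it was at the start of the episode above 0.03 m).
It also fails if it takes over 61 s, if anything falls off the work surface, if the arm or the gripper's body presses on something with over 40 N, if the wrist force passes 120 N, or if a joint passes its speed limit or range.

ROBOT

A 6-joint arm with a two-finger parallel gripper is mounted at the origin on the work surface. World frame = base frame: x ahead of the robot, y to its left, z up, the work surface at z = 0. Lengths are in mm, angles in rad, forces in N, time in s.
With the tool pointing down it reaches from about 300 to 775 mm from the base axis. Payload 14.6 kg.
Tool frame: the origin (TCP) lies midway between the tips of the shut fingers; the grasp point (between the pads) lies 19 mm behind it; z points along the fingers, y is the line along which they close (so a half turn about z gives the same grasp; the last joint's range is limited). The gripper opens to 94 mm and grips with 3 to 60 N. Pads are 16 mm wide; open, the fingers measure 119 mm over their backs; the gripper's body (75 mm by 177 mm) begins 78 mm behind the grasp point.
Start: joints at [-1.312, 0.3, 1.521, -0, 1.321, -0.067], TCP at [176.03, -521.059, 205.446] pointing down, gripper open.
Joint ranges: [-3.03, 3.03], [-0.79, 2.21], [0.23, 2.52], [-1.04, 4.18], [0, 3.07], [-2.55, 2.55]. Speed limits (rad/s): [2.22, 2.22, 2.57, 3.14, 3.14, 3.14].

INTERFACE

Orientations are given as a rotation vector (axis times angle).
In Python, from workcell import get_state, camera, camera_params, finish_job gives the robot as it stands. The module is installed in compiled form; this text tells all that it offers.
- The arm moves only by the shell command python3 -m handwheel 'ROWS' [FORCE]. ROWS is JSON, a list of rows, each an object of numbers: "wx", "wy", "wz": the turn, a rotation vector about the tool's x, y, z in units of 10 degrees (1.0 is 10 degrees); "dx", "dy", "dz": the shift along the tool's x, y, z in units of 40 mm (1.0 is 40 mm); "hand": the closure, from -1 (fully open) to 1 (shut). A call has exactly 5 rows; each row is the pose to reach, as a shift and turn from the pose commanded when the call began, along the tool's axes at that moment; what a row does not reach only later rows make up. A row lasts 1/8 s, in which the tool goes at most 62.5 mm and 10.7 degrees, less where a joint would pass 70% of its speed; a pose out of reach is approached as far as the arm can. A call with a gripper value outside its range is refused whole. The fingers move at their own pace and stop on an object; FORCE is the grip in N (left out, the last holds). Time passes only in rows, so rows that repeat a pose let the fingers close, or fill a call up. It gives the time, the measured TCP pose, the force, the opening and the grip force at its end, in the units of the state.
- get_state(): the state, without advancing time (a new reading comes with each control period).
- camera(name): name is "scene" or "top"; returns (picture, depth): 384x512x3 uint8, red, green, blue; 384x512 float32, mm along the optical axis (not along the pixel's ray), 0 where there is no reading.
- camera_params(name): a dict with "fx", "fy", "cx", "cy" (pixels), "k1" (the pictures are not rectified: a ray, as slopes to the right and down, at radius r is drawn at 1 + k1 r^2 times it, then the intrinsics apply), "rvec" (rotation vector, rad) and "tvec" (3), from world to camera coordinates, as OpenCV has them. Camera axes: x right, y down, z forward; pixel columns grow to the right and rows downward; lengths in mm; the calibration is good to about 2 mm. A picture is of the moment at which its call begins. camera_params takes no time and is no camera call.
- finish_job(): hands the job in; it is judged then, once.
The state is a dict: "time_s": time; "joints": joint angles; "qd": joint speeds; "tau": joint torques, N m; "eef_pos": TCP position; "orientation": TCP orientation; "contact_force": force on the tool from outside, world axes, zero at the start; "torque": the same for the moment, N m; "opening": opening from 0.0 (shut) to 1.0 (fully open); "gripper_force": force on a finger pad.
Only numpy, scipy, OpenCV 4.12 (cv2) and the standard library are available. Lean on these libraries where they do the work, as an engineer would, in place of code of your own. Each camera call takes 0.05 s, during which the arm holds its last target. There are 200 camera calls.

## Working session

There is one attempt and no reset: what is moved stays moved. The work goes in short steps, Python scripts to look and compute and a shell command to move; the robot and the scene stay as the last step left them, time stands still between calls to the robot, and variables do not carry over. Pictures are saved under pics/ and viewed, at most 10 in all, crops included, and the job is handed in when it is done.

```bash
mkdir -p pics
cat > h.py <<'E'
import numpy as np, cv2
from scipy.spatial.transform import Rotation as R
from workcell import *
def load(n): return cv2.imread(f'pics/{n}.png'), np.load(f'{n}.npy')
def snap(cam,n):
    p,d=camera(cam); cv2.imwrite(f'pics/{n}.png',p[:,:,::-1]); np.save(f'{n}.npy',d); return p,d
def rays(cam,uv):
    c=camera_params(cam); uv=np.atleast_2d(np.array(uv,float))
    q=(uv-[c['cx'],c['cy']])/[c['fx'],c['fy']]; s=q.copy()
    for _ in range(20): s=q/(1+c['k1']*(s**2).sum(1,keepdims=True))
    Rm=R.from_rotvec(np.ravel(c['rvec'])).as_matrix(); t=np.ravel(c['tvec'])
    d=np.c_[s,np.ones(len(s))]
    return -Rm.T@t, d@Rm   # origin, dirs (unit depth)
def plane(cam,uv,z):
    o,d=rays(cam,uv); return o+d*((z-o[2])/d[:,2])[:,None]
def dep(cam,uv,D):
    uv=np.atleast_2d(uv); o,d=rays(cam,uv); return o+d*D[uv[:,1].astype(int),uv[:,0].astype(int)][:,None]
E
python3 - <<'E'
from h import *
for c in ('scene','top'): 
    snap(c,c+'0'); p=camera_params(c); print(c,p, rays(c,[[256,192]]))
print(get_state())
E
```

```text
scene {'fx': 481.0043151787874, 'fy': 481.0043151787874, 'cx': 259.75963596904046, 'cy': 192.54145397000846, 'k1': 0.05367939620084847, 'rvec': array([ 0.79203414,  2.68285403, -0.91602011]), 'tvec': array([ 434.16096959, -172.36436302, 1718.07906111])} (array([1029.6990298 ,  751.25741214, 1243.11427074]), array([[-0.33915958, -0.51381087, -0.78805554]]))
top {'fx': 425.2171538539704, 'fy': 425.2171538539704, 'cx': 252.4126681934133, 'cy': 189.7902011349798, 'k1': -0.025132407671682077, 'rvec': array([ 2.1147448 , -2.17110316,  0.15363559]), 'tvec': array([  35.16042168,  529.02050487, 1276.50776037])} (array([ 336.78967517,   18.46024703, 1340.44878533]), array([[ 0.14132375, -0.00618499, -0.9899937 ]]))
{'time_s': 0.1, 'joints': array([-1.31157991e+00,  3.00422319e-01,  1.52150422e+00,  2.75786198e-05,
        1.32068548e+00, -6.65878294e-02]), 'qd': array([ 4.45349471e-04, -3.62521174e-04, -8.59628291e-04, -1.09691519e-03,
       -7.43699147e-05, -2.16731182e-03]), 'tau': array([ 6.73716640e-04, -5.32644188e+01, -3.53284085e+01,  7.09062209e-02,
        2.34991946e-02, -8.36227855e-05]), 'eef_pos': array([ 175.99141507, -520.84436634,  204.94559641]), 'orientation': array([-3.09899837e+00, -5.09336052e-01,  1.12172467e-04]), 'contact_force': array([-0.02156158, -0.01332176,  0.18399385]), 'torque': array([-0.01126175,  0.02153601,  0.02196601]), 'gripper_force': 0.0, 'opening': 0.9967806209704041}
```

View pics/top0.png

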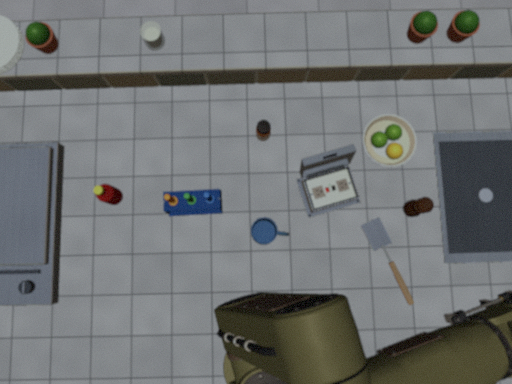

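View pics/scene0.png

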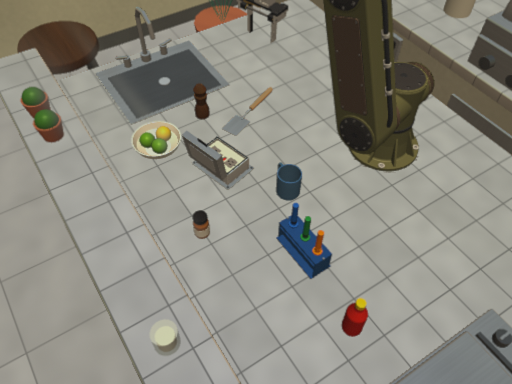

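The top view shows the orange probe at about (170,199), green at (190,198), blue at (209,197), the outlet at (331,190) with its cover open towards the top, and the mug at (264,231). The scene view shows the same, with the orange probe nearest that camera at (319,243).

```bash
cat > m.py <<'E'
from h import *
def cloud(cam,n):
    im,D=load(n); v,u=np.mgrid[0:384,0:512]; uv=np.c_[u.ravel(),v.ravel()]
    P=dep(cam,uv,D).reshape(384,512,3); return im,cv2.cvtColor(im,cv2.COLOR_BGR2HSV),P
for cam in ('top','scene'):
    im,H,P=cloud(cam,cam+'0'); h,s,v=[H[...,i].astype(int) for i in range(3)]
    x0,x1,y0,y1=(150,240,175,225) if cam=='top' else (270,340,195,280)
    box=np.zeros(h.shape,bool); box[y0:y1,x0:x1]=1
    for n,m in dict(orange=(h>5)&(h<20)&(s>150)&(v>120),green=(h>45)&(h<85)&(s>120)).items():
        m=m&box; Q=P[m]; Q=Q[Q[:,2]>90]
        hi=Q[Q[:,2]>Q[:,2].max()-6]; print(cam,n,m.sum(),'zmax',Q[:,2].max().round(1),'top mean',hi.mean(0).round(1),len(hi),'all',Q.mean(0).round(1))
    # stand top plate
    m=(np.abs(P[...,2]-80)<5)&box&(h>100)&(h<130)&(s>100); Q=P[m]
    r=cv2.minAreaRect(Q[:,:2].astype(np.float32)); print(cam,'stand',m.sum(),Q[:,2].mean().round(1),r)
    # outlet
    x0,x1,y0,y1=(290,365,145,220) if cam=='top' else (180,255,130,190)
    box[:]=0; box[y0:y1,x0:x1]=1
    for n,m in dict(plate=(np.abs(P[...,2]-46)<4),rim=(np.abs(P[...,2]-56)<4),red=((h<6)|(h>172))&(s>130)&(v>70)&(P[...,2]<60)).items():
        m=m&box; Q=P[m]
        if len(Q): print(cam,n,m.sum(),Q.mean(0).round(1),cv2.minAreaRect(Q[:,:2].astype(np.float32)), np.argwhere(m).mean(0)[::-1])
    c=cv2.resize(im[y0-10:y1+10,x0-10:x1+10],None,fx=6,fy=6,interpolation=cv2.INTER_CUBIC)
    cv2.imwrite(f'pics/o_{cam}.png',c); print(c.shape)
a=cv2.imread('pics/o_top.png');b=cv2.imread('pics/o_scene.png');hh=max(a.shape[0],b.shape[0])
pad=lambda i:cv2.copyMakeBorder(i,0,hh-i.shape[0],0,0,cv2.BORDER_CONSTANT)
cv2.imwrite('pics/both.png',cv2.resize(np.hstack([pad(a),pad(b)]),(800,int(800*hh/(a.shape[1]+b.shape[1])))))
E
python3 m.py
```

```text
top orange 24 zmax 177.7 top mean [496.2 256.8 175.1] 12 all [496.1 255.7 160.1]
top green 57 zmax 181.3 top mean [500.  203.9 177.2] 8 all [497.  200.9 155. ]
top stand 704 79.5 ((497.8690185546875, 203.25750732421875), (57.53742980957031, 167.8422088623047), 1.4284310340881348)
top plate 1070 [ 527.4 -218.8   45.7] ((543.6621704101562, -255.25213623046875), (128.40614318847656, 246.65176391601562), 29.617473602294922) [330.3271028 188.2      ]
top rim 551 [ 549.5 -213.3   56.2] ((539.0145263671875, -214.18350219726562), (129.29400634765625, 153.20481872558594), 14.832561492919922) [328.74954628 180.64065336]
top red 4 [ 525.9 -208.6   40.2] ((526.2244262695312, -207.86622619628906), (3.5524299144744873, 6.152427673339844), 88.17056274414062) [326.75 189.  ]
(570, 570, 3)
scene orange 126 zmax 178.4 top mean [501.  262.  175.3] 22 all [503.  264.8 139.4]
scene green 138 zmax 1243.1 top mean [1029.7  751.3 1243.1] 1 all [510.4 215.  150.5]
scene stand 676 79.4 ((502.980224609375, 205.9459228515625), (61.369476318359375, 170.12655639648438), 1.407305359840393)
scene plate 426 [ 511.3 -213.9   45.9] ((540.0859985351562, -268.7041931152344), (97.2310562133789, 258.236572265625), 14.006417274475098) [226.9600939  155.15492958]
scene rim 180 [ 517.8 -203.7   55.9] ((554.0648803710938, -260.21368408203125), (132.88218688964844, 251.8168487548828), 14.603415489196777) [226.73888889 155.95555556]
scene red 5 [ 524.9 -212.    39. ] ((524.1126708984375, -213.71014404296875), (12.35107421875, 4.794426441192627), 43.56595230102539) [223.8 158.4]
(480, 570, 3)
```

View pics/both.png

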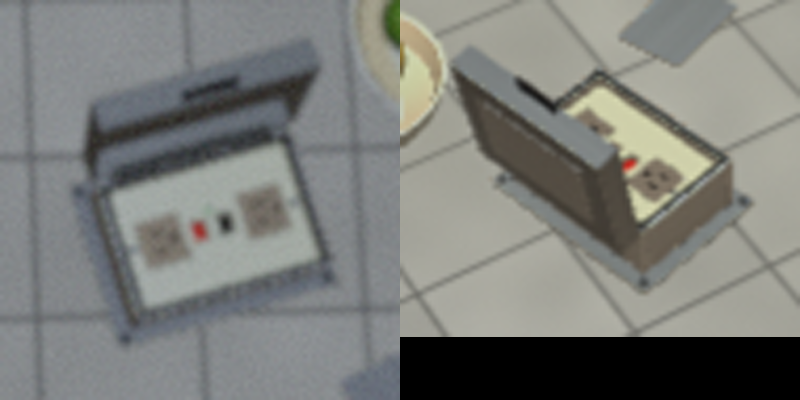

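The crops show the red button at (200,231) and the black one at (226,222) in the top half, with the cover standing open behind the box and its tab at (210,88). Next I refine these points to subpixel accuracy.

```bash
cat > m2.py <<'E'
from m import *
print('-----')
def tri(a,b):
    (o1,d1),(o2,d2)=rays('top',a),rays('scene',b); d1,d2=d1[0]/np.linalg.norm(d1),d2[0]/np.linalg.norm(d2)
    t=np.linalg.lstsq(np.c_[d1,-d2],o2-o1,rcond=None)[0]; p,q=o1+d1*t[0],o2+d2*t[1]; return (p+q)/2,np.linalg.norm(p-q)
res={}
for cam in('top','scene'):
    im,H,P=cloud(cam,cam+'0'); f=im.astype(float); B,G,Rr=f[...,0],f[...,1],f[...,2]
    h,s,v=[H[...,i].astype(int) for i in range(3)]
    def wc(w,x0,x1,y0,y1):
        w=np.clip(w[y0:y1,x0:x1],0,None); yy,xx=np.mgrid[y0:y1,x0:x1]; return np.array([(w*xx).sum(),(w*yy).sum()])/w.sum()
    rb=(318,336,180,198) if cam=='top' else (214,232,150,166)
    r=wc(np.where(Rr-G>40,Rr-G,0),*rb); res[cam]=r; print(cam,'red',r,plane(cam,r,41))
    if cam=='top':
        g=f.mean(2); c=int(round(r[0]+4)),int(round(r[1]-1.5)); k=wc(110-g,c[0]-2,c[0]+5,c[1]-4,c[1]+5); print('black',k,plane(cam,k,41))
        m=((v>130)&(s<60)).astype(np.uint8); m[:, :295]=0; m[:,365:]=0; m[:150]=0;m[222:]=0
        n,L,S,C=cv2.connectedComponentsWithStats(m); i=L[196,330] or 1+np.argmax(S[1:,4]); print(S[i])
        cn=cv2.findContours((L==i).astype(np.uint8),0,2)[0][0].reshape(-1,2)
        print('plate',cv2.minAreaRect(plane(cam,cn,46)[:,:2].astype(np.float32)))
    # handle outlines
    box=(150,182,185,215) if cam=='top' else (305,335,220,262)
    m=(h>3)&(h<22)&(s>130)&(v>90); yy,xx=np.nonzero(m[box[2]:box[3],box[0]:box[1]]); xx+=box[0];yy+=box[2]
    print(cam,'probe px',xx.min(),xx.max(),yy.min(),yy.max(),len(xx)); 
    q=np.c_[xx,yy]; mu=q.mean(0); ax=np.linalg.svd(q-mu)[2][0]; t=(q-mu)@ax
    for e in(t.min(),t.max()): print('  axis end',mu+ax*e,'at176',plane(cam,mu+ax*e,176)[0].round(1),'at80',plane(cam,mu+ax*e,80)[0].round(1))
    sb=(155,230,180,222) if cam=='top' else (272,335,210,280)
    m=((h>95)&(h<130)&(s>110)).astype(np.uint8); k=np.zeros_like(m);k[sb[2]:sb[3],sb[0]:sb[1]]=m[sb[2]:sb[3],sb[0]:sb[1]]
    k&=(np.abs(P[...,2]-80)<6).astype(np.uint8); cn=np.argwhere(k)[:,::-1]; 
    print('stand',cv2.minAreaRect(plane(cam,cn,80)[:,:2].astype(np.float32)))
print('red tri',tri(res['top'],res['scene']))
E
python3 m2.py | sed -n '/-----/,$p'
python3 - <<'E'
import sys; sys.path.insert(0,'.')
from h import *
a=cv2.imread('pics/top0.png')[180:225,150:235]; b=cv2.imread('pics/scene0.png')[200:280,270:340]
a=cv2.resize(a,None,fx=5,fy=5,interpolation=2);b=cv2.resize(b,None,fx=5,fy=5,interpolation=2)
a=cv2.copyMakeBorder(a,0,400-225,0,0,0); cv2.imwrite('pics/st.png',np.hstack([a,b]))
E
```

```text
-----
top red [326.94692737 189.44972067] [[ 524.3849814  -208.94299136   41.        ]]
black [333.12809187 187.5335689 ] [[ 529.85608834 -228.36239317   41.        ]]
[ 307  169   48   39 1015]
plate ((527.134765625, -218.50274658203125), (89.34100341796875, 133.06613159179688), 14.748047828674316)
top probe px 165 176 195 204 56
  axis end [164.73301033 195.39926161] at176 [500.3 264.1 176. ] at80 [513.7 284.3  80. ]
  axis end [175.56860488 202.64511676] at176 [479.3 234.  176. ] at80 [491.  251.8  80. ]
stand ((497.4321594238281, 203.01461791992188), (57.363956451416016, 168.09423828125), 1.527751088142395)
scene red [223.90697674 158.74031008] [[ 526.16643896 -208.89054856   41.        ]]
scene probe px 313 323 230 254 156
  axis end [320.98581128 229.99717126] at176 [494.5 255.8 176. ] at80 [446.4 211.3  80. ]
  axis end [316.15459246 254.23018551] at176 [550.4 308.  176. ] at80 [507.3 268.1  80. ]
stand ((503.8529968261719, 207.12252807617188), (61.98906326293945, 168.5390625), 1.4831113815307617)
red tri (array([ 525.09271871, -209.66033762,   39.38464822]), np.float64(1.2557648017493108))
```

View pics/st.png

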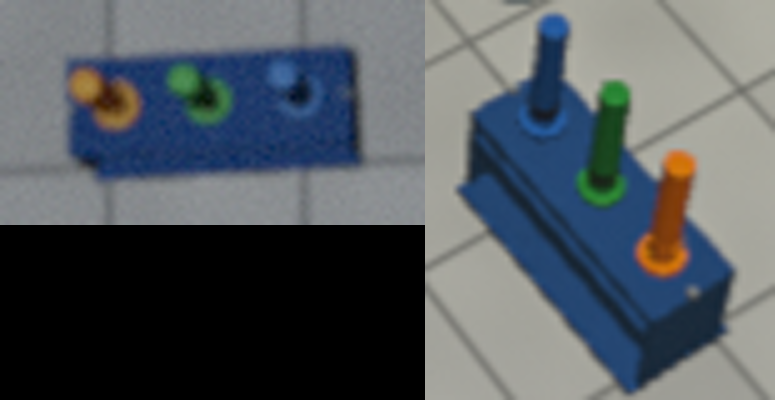

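The crops show the orange handle top at (85,84) and its flange at (113,103) in the top view. In the scene view they are at (679,163) and (662,253). The orange probe is in the +y end slot.

```bash
python3 - <<'E'
from h import *
f=lambda p,o:[(p[0]+.5)/5-.5+o[0],(p[1]+.5)/5-.5+o[1]]
for cam,t,fl,o in(('top',(85,84),(113,103),(150,180)),('scene',(254,163),(237,253),(270,200))):
    print(cam,plane(cam,f(t,o),176),plane(cam,f(fl,o),85))
s=get_state(); print(s['eef_pos'],R.from_rotvec(s['orientation']).as_matrix().round(3))
# cover: tab & outer edge from scene depth
E
grep -n "" /dev/null; python3 -m handwheel --help 2>&1 | head -20
```

```text
top [[497.3207702  258.89653239 176.        ]] [[497.995611   260.90906559  85.        ]]
scene [[500.10328425 260.52101392 176.        ]] [[499.65631849 261.1172038   85.        ]]
[ 175.99141507 -520.84436634  204.94559641] [[ 0.947  0.32  -0.   ]
 [ 0.32  -0.947  0.001]
 [ 0.    -0.001 -1.   ]]
invalid input: not JSON, or not a number
```

```bash
cat > to.py <<'E'
# python3 to.py x y z [heading of tool y, rad] -> shift/turn in move units from the present pose (tool down)
import sys; from h import *
s=get_state(); M=R.from_rotvec(s['orientation']).as_matrix(); a=[float(v) for v in sys.argv[1:]]
d=M.T@(np.array(a[:3])-s['eef_pos'])/40
w=np.zeros(3)
if len(a)>3:
    c,sn=np.cos(a[3]),np.sin(a[3]); T=np.array([[-sn,c,0],[c,sn,0],[0,0,-1.]]).T
    w=np.degrees(R.from_matrix(M.T@T).as_rotvec())/10
print('d',d.round(3),'w',w.round(3),'t',s['time_s'],'pos',s['eef_pos'].round(1),'F',s['contact_force'].round(1),'op',round(s['opening'],3),'g',s['gripper_force'],'q',s['joints'].round(2))
E
python3 -m handwheel '[{"dx":1,"dy":-1.1,"dz":-0.4,"wz":-1},{"dx":2,"dy":-2.2,"dz":-0.8,"wz":-2},{"dx":3,"dy":-3.3,"dz":-1.2,"wz":-3},{"dx":4,"dy":-4.4,"dz":-1.2,"wz":-4},{"dx":5,"dy":-5.5,"dz":-1.2,"wz":-5}]'
python3 to.py 499 260 250 0.026
```

```text
d [ 13.899 -15.911  -1.109] w [-5.000e-03 -4.000e-03 -7.282e+00] t 0.1 pos [ 176.  -520.8  204.9] F [-0.  -0.   0.2] op 0.997 g 0.0 q [-1.31  0.3   1.52  0.    1.32 -0.07]invalid input
```

```bash
python3 -m handwheel '[{"wx":0,"wy":0,"wz":-1,"dx":1,"dy":-1.1,"dz":-0.4,"hand":-1},{"wx":0,"wy":0,"wz":-2,"dx":2,"dy":-2.2,"dz":-0.8,"hand":-1},{"wx":0,"wy":0,"wz":-3,"dx":3,"dy":-3.3,"dz":-1.2,"hand":-1},{"wx":0,"wy":0,"wz":-4,"dx":4,"dy":-4.4,"dz":-1.2,"hand":-1},{"wx":0,"wy":0,"wz":-5,"dx":5,"dy":-5.5,"dz":-1.2,"hand":-1}]'
python3 to.py 499 260 250 0.026
```

```text
time_s: 0.72
eef_pos: [295.4, -246.8, 253.5]
orientation: [2.589, 1.779, 0.0]
contact_force: [0.4, 0.1, 0.3]
opening: 1.0
gripper_force: 0.0
d [13.653  0.205  0.086] w [ 2.000e-03  1.000e-03 -2.252e+00] t 0.725 pos [ 295.4 -246.8  253.5] F [0.4 0.1 0.3] op 1.0 g 0.0 q [-0.79 -0.12  1.87  0.    1.4  -0.42]
```

```bash
python3 -m handwheel '[{"wx":0,"wy":0,"wz":-0.5,"dx":1.5,"dy":0,"dz":0,"hand":-1},{"wx":0,"wy":0,"wz":-1,"dx":3,"dy":0,"dz":0,"hand":-1},{"wx":0,"wy":0,"wz":-1.5,"dx":4.5,"dy":0.1,"dz":0,"hand":-1},{"wx":0,"wy":0,"wz":-2,"dx":6,"dy":0.15,"dz":0,"hand":-1},{"wx":0,"wy":0,"wz":-2.25,"dx":7.5,"dy":0.2,"dz":0.1,"hand":-1}]' >/dev/null
python3 to.py 499 260 250 0.026
```

```text
d [ 5.7    2.302 -0.008] w [ 0.004  0.001 -0.019] t 1.35 pos [412.1  30.  249.6] F [ 0.1 -0.2  0.4] op 0.997 g 0.0 q [-0.02 -0.05  1.81 -0.    1.38 -0.04]
```

```bash
python3 -m handwheel '[{"wx":0,"wy":0,"wz":0,"dx":1.3,"dy":0.5,"dz":0,"hand":-1},{"wx":0,"wy":0,"wz":0,"dx":2.6,"dy":1.0,"dz":0,"hand":-1},{"wx":0,"wy":0,"wz":0,"dx":3.9,"dy":1.6,"dz":0,"hand":-1},{"wx":0,"wy":0,"wz":0,"dx":5.2,"dy":2.1,"dz":0,"hand":-1},{"wx":0,"wy":0,"wz":0,"dx":5.7,"dy":2.3,"dz":0,"hand":-1}]' >/dev/null
python3 to.py 499 260 131 0.026
```

```text
d [-3.000e-03  2.000e-03  2.936e+00] w [-0.008  0.002 -0.02 ] t 1.975 pos [499.1 260.2 248.5] F [-0.1 -0.9 -0.1] op 1.003 g 0.0 q [0.42 0.3  1.42 0.   1.42 0.39]
```

```bash
python3 -m handwheel '[{"wx":0,"wy":0,"wz":0,"dx":0,"dy":0,"dz":0.8,"hand":-1},{"wx":0,"wy":0,"wz":0,"dx":0,"dy":0,"dz":1.6,"hand":-1},{"wx":0,"wy":0,"wz":0,"dx":0,"dy":0,"dz":2.4,"hand":-1},{"wx":0,"wy":0,"wz":0,"dx":0,"dy":0,"dz":2.94,"hand":-1},{"wx":0,"wy":0,"wz":0,"dx":0,"dy":0,"dz":2.94,"hand":-1}]'
python3 - <<'E'
from h import *
p,d=snap('scene','s1'); q,_=snap('top','t1')
cv2.imwrite('pics/c1.png',np.hstack([cv2.resize(p[190:290,260:350,::-1],(400,444)),cv2.resize(q[165:235,140:220,::-1],(400,444))]))
E
python3 to.py 499 260 131 0.026
```

```text
time_s: 2.6
eef_pos: [498.2, 257.4, 130.3]
orientation: [-2.198, -2.243, 0.005]
contact_force: [0.4, -0.1, -0.2]
opening: 1.0
gripper_force: 0.0
d [ 0.054 -0.005  0.039] w [ 0.003 -0.001 -0.033] t 2.7 pos [499.3 257.9 132.6] F [-0.4  0.4  0.3] op 0.999 g 0.0 q [0.41 0.39 1.57 0.   1.18 0.39]
```

View pics/c1.png

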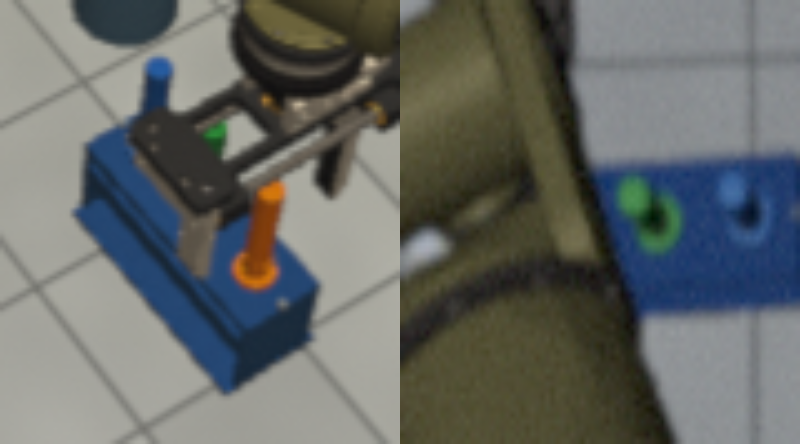

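The scene crop shows the two fingers on either side of the orange handle (handle at (265,210)), midpoint of the fingertips about (266,230), so it is safe to close. The top view is blocked by the arm.

```bash
python3 -m handwheel '[{"wx":0,"wy":0,"wz":0,"dx":0.05,"dy":0,"dz":0,"hand":-0.5},{"wx":0,"wy":0,"wz":0,"dx":0.05,"dy":0,"dz":0,"hand":0},{"wx":0,"wy":0,"wz":0,"dx":0.05,"dy":0,"dz":0,"hand":0.5},{"wx":0,"wy":0,"wz":0,"dx":0.05,"dy":0,"dz":0,"hand":1},{"wx":0,"wy":0,"wz":0,"dx":0.05,"dy":0,"dz":0,"hand":1}]' 40
python3 -m handwheel '[{"wx":0,"wy":0,"wz":0,"dx":0,"dy":0,"dz":0,"hand":1},{"wx":0,"wy":0,"wz":0,"dx":0,"dy":0,"dz":0,"hand":1},{"wx":0,"wy":0,"wz":0,"dx":0,"dy":0,"dz":0,"hand":1},{"wx":0,"wy":0,"wz":0,"dx":0,"dy":0,"dz":0,"hand":1},{"wx":0,"wy":0,"wz":0,"dx":0,"dy":0,"dz":0,"hand":1}]' 40
for i in 1 2 3; do python3 to.py 499 260 131 0.026; done
```

```text
time_s: 3.32
eef_pos: [499.0, 259.7, 131.9]
orientation: [-2.199, -2.244, 0.0]
contact_force: [1.2, -0.0, 0.1]
opening: 0.5
gripper_force: 0.0
time_s: 3.95
eef_pos: [499.0, 259.7, 131.8]
orientation: [-2.199, -2.244, 0.0]
contact_force: [-0.7, -0.6, -1.2]
opening: 0.187
gripper_force: 40.0
d [0.007 0.001 0.02 ] w [-0.     0.    -0.032] t 3.95 pos [499.  259.7 131.8] F [-0.7 -0.6 -1.2] op 0.187 g 39.99665915966034 q [ 0.41  0.4   1.57 -0.    1.18  0.39]
d [0.007 0.001 0.02 ] w [-0.     0.    -0.032] t 3.95 pos [499.  259.7 131.8] F [-0.7 -0.6 -1.2] op 0.187 g 39.99665915966034 q [ 0.41  0.4   1.57 -0.    1.18  0.39]
d [0.007 0.001 0.02 ] w [-0.     0.    -0.032] t 3.95 pos [499.  259.7 131.8] F [-0.7 -0.6 -1.2] op 0.187 g 39.99665915966034 q [ 0.41  0.4   1.57 -0.    1.18  0.39]
```

```bash
python3 -m handwheel '[{"wx":0,"wy":0,"wz":0,"dx":0,"dy":0,"dz":-0.5,"hand":1},{"wx":0,"wy":0,"wz":0,"dx":0,"dy":0,"dz":-1.5,"hand":1},{"wx":0,"wy":0,"wz":0,"dx":0,"dy":0,"dz":-2.7,"hand":1},{"wx":0,"wy":0,"wz":0,"dx":0,"dy":0,"dz":-3.9,"hand":1},{"wx":0,"wy":0,"wz":0,"dx":0,"dy":0,"dz":-4.6,"hand":1}]' 
python3 to.py 525 -209 315 0.026
```

```text
time_s: 4.58
eef_pos: [499.1, 259.8, 318.5]
orientation: [2.198, 2.243, 0.004]
contact_force: [-0.6, 0.2, -0.5]
opening: 0.189
gripper_force: 40.0
d [-11.732   0.407   0.075] w [ 0.015 -0.006 -0.032] t 4.575 pos [499.1 259.8 318.5] F [-0.6  0.2 -0.5] op 0.189 g 39.99645531177521 q [0.41 0.27 1.3  0.   1.57 0.39]
```

```bash
python3 -m handwheel '[{"wx":0,"wy":0,"wz":0,"dx":-0.7,"dy":0,"dz":0,"hand":1},{"wx":0,"wy":0,"wz":0,"dx":-2,"dy":0,"dz":0,"hand":1},{"wx":0,"wy":0,"wz":0,"dx":-3.4,"dy":0.1,"dz":0,"hand":1},{"wx":0,"wy":0,"wz":0,"dx":-4.8,"dy":0.2,"dz":0,"hand":1},{"wx":0,"wy":0,"wz":0,"dx":-6.2,"dy":0.2,"dz":0,"hand":1}]' >/dev/null
python3 -m handwheel '[{"wx":0,"wy":0,"wz":0,"dx":-1.4,"dy":0,"dz":0,"hand":1},{"wx":0,"wy":0,"wz":0,"dx":-2.8,"dy":0.1,"dz":0,"hand":1},{"wx":0,"wy":0,"wz":0,"dx":-4.2,"dy":0.2,"dz":0,"hand":1},{"wx":0,"wy":0,"wz":0,"dx":-5.2,"dy":0.2,"dz":0,"hand":1},{"wx":0,"wy":0,"wz":0,"dx":-5.5,"dy":0.2,"dz":0,"hand":1}]' >/dev/null
python3 to.py 525 -209 180 0.026
```

```text
d [0.015 0.022 3.385] w [-0.004 -0.002 -0.045] t 5.825 pos [ 524.2 -209.7  315.4] F [ 0.6  0.8 -0.8] op 0.184 g 39.99620497226715 q [-0.45  0.28  1.3  -0.    1.57 -0.46]
```

```bash
python3 -m handwheel '[{"wx":0,"wy":0,"wz":0,"dx":0,"dy":0,"dz":0.8,"hand":1},{"wx":0,"wy":0,"wz":0,"dx":0,"dy":0,"dz":1.8,"hand":1},{"wx":0,"wy":0,"wz":0,"dx":0,"dy":0,"dz":2.6,"hand":1},{"wx":0,"wy":0,"wz":0,"dx":0,"dy":0,"dz":2.9,"hand":1},{"wx":0,"wy":0,"wz":0,"dx":0,"dy":0,"dz":2.9,"hand":1}]' >/dev/null
python3 - <<'E'
from h import *
p,d=snap('scene','s2'); q,_=snap('top','t2')
cv2.imwrite('pics/c2.png',np.hstack([cv2.resize(p[85:195,165:275,::-1],(400,400),interpolation=2),cv2.resize(q[140:240,280:380,::-1],(400,400),interpolation=2)]))
E
python3 to.py 525 -209 159 0.026
```

```text
d [-0.029 -0.004  1.058] w [ 0.01   0.005 -0.031] t 6.55 pos [ 525.1 -207.8  201.3] F [ 0.7 -0.1 -0.8] op 0.182 g 39.99613165855408 q [-0.44  0.33  1.49  0.    1.32 -0.46]
```

View pics/c2.png

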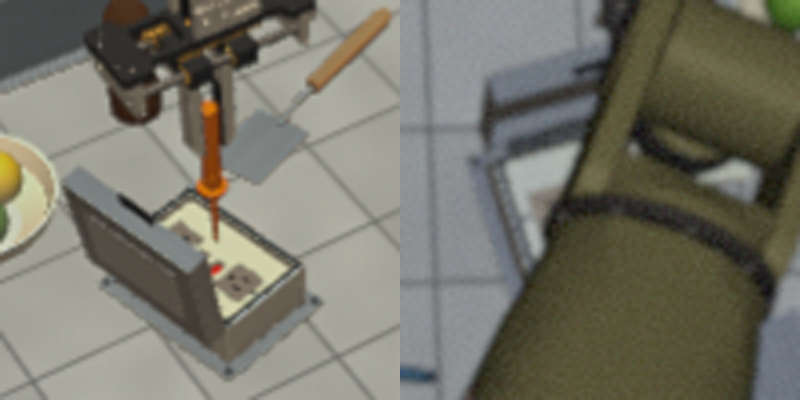

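The scene crop shows the probe gripped nearly vertical, with its tip at (217,240) in the crop, above the red button at (218,268). The top view is blocked by the arm.

Run:
```python
from h import *
im=cv2.imread('pics/s2.png'); H=cv2.cvtColor(im,cv2.COLOR_BGR2HSV)
m=(H[...,0]>3)&(H[...,0]<22)&(H[...,1]>120); m[:110]=0; m[156:]=0; m[:,:215]=0; m[:,232:]=0
for v in range(112,156):
    u=np.nonzero(m[v])[0]
    if len(u): print(v,u.min(),u.max(),round(u.mean(),1),end=' | ')
f=lambda p:[(p[0]+.5)*.275-.5+165,(p[1]+.5)*.275-.5+85]
print(plane('scene',f((217,240)),83.5),plane('scene',f((212,187)),152),plane('scene',f((210,105)),245))
```

```text
112 224 224 224.0 | 113 220 224 222.0 | 114 220 225 222.5 | 115 220 225 222.5 | 116 221 225 223.0 | 117 221 225 223.0 | 118 221 225 223.0 | 119 221 225 223.0 | 120 221 225 223.0 | 121 221 225 223.0 | 122 221 225 223.0 | 123 221 225 223.0 | 124 221 225 223.0 | 125 221 224 222.5 | 126 221 224 222.5 | 127 221 224 222.5 | 128 221 225 223.0 | 129 221 225 223.0 | 130 221 225 223.0 | 131 221 225 223.0 | 132 221 225 223.0 | 133 221 225 223.0 | 134 220 226 223.0 | 135 219 227 223.0 | 136 219 227 223.0 | 137 219 226 222.5 | 138 220 225 222.5 | 139 221 224 222.5 | 140 223 224 223.5 | 141 223 224 223.5 | 142 223 224 223.5 | 143 223 224 223.5 | 144 224 224 224.0 | 145 224 224 224.0 | 146 224 224 224.0 | 147 224 224 224.0 | 148 224 224 224.0 | 149 224 224 224.0 | 150 224 224 224.0 | [[ 524.76287054 -204.85715331   83.5       ]] [[ 526.39334254 -204.55452869  152.        ]] [[ 522.6981389  -205.37430261  245.        ]]
```

```bash
python3 -m handwheel '[{"wx":0,"wy":0,"wz":0,"dx":-0.06,"dy":0.02,"dz":0.3,"hand":1},{"wx":0,"wy":0,"wz":0,"dx":-0.06,"dy":0.02,"dz":0.6,"hand":1},{"wx":0,"wy":0,"wz":0,"dx":-0.06,"dy":0.02,"dz":0.75,"hand":1},{"wx":0,"wy":0,"wz":0,"dx":-0.06,"dy":0.02,"dz":0.75,"hand":1},{"wx":0,"wy":0,"wz":0,"dx":-0.06,"dy":0.02,"dz":0.75,"hand":1}]' >/dev/null
python3 - <<'E'
from h import *
p,d=snap('scene','s3')
cv2.imwrite('pics/c3.png',cv2.resize(p[130:175,200:250,::-1],(800,600),interpolation=2))
E
python3 to.py 525 -209 159 0.026
```

```text
d [ 0.033 -0.013  0.28 ] w [ 0.003  0.002 -0.032] t 7.225 pos [ 525.5 -210.3  170.2] F [-0.1  0.4 -1. ] op 0.183 g 39.996081590652466 q [-0.45  0.37  1.52 -0.    1.26 -0.47]
```

View pics/c3.png

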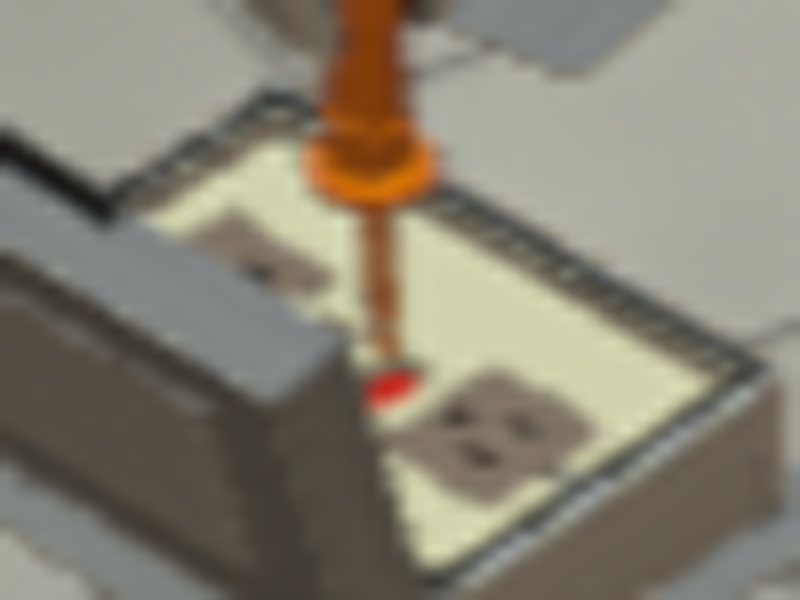

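The crop shows the tip at (390,360), just above the red blob centred at (393,385), which the cover partly hides on its left side.

Run:
```python
from h import *
g=lambda p:[(p[0]+.5)/16-.5+200,(p[1]+.5)*45/600-.5+130]
print('tip',g((390,360)),plane('scene',g((390,362)),52.4),'red blob ctr',plane('scene',g((393,385)),41))
for p in((365,408),(420,375),(385,370)): print(plane('scene',g(p),41))
c=camera_params('scene'); print(cv2.projectPoints(np.array([[525,-209,41.],[527.1,-218.5,46],[524.6,-208.8,41]]),c['rvec'],c['tvec'],np.array([[c['fx'],0,c['cx']],[0,c['fy'],c['cy']],[0,0,1.]]),np.array([c['k1'],0,0,0]))[0].round(1).tolist())
```

```text
tip [223.90625, 156.5375] [[ 526.28688192 -207.6711117    52.4       ]] red blob ctr [[ 524.89099263 -209.82335914   41.        ]]
[[ 533.7438825  -206.29690102   41.        ]]
[[ 518.40730194 -209.70054394   41.        ]]
[[ 523.72795938 -215.08054393   41.        ]]
[[[224.2, 158.6]], [[222.1, 156.0]], [[224.3, 158.6]]]
```

```bash
python3 -m handwheel '[{"wx":0,"wy":0,"wz":0,"dx":-0.03,"dy":0,"dz":0.15,"hand":1},{"wx":0,"wy":0,"wz":0,"dx":-0.03,"dy":0,"dz":0.26,"hand":1},{"wx":0,"wy":0,"wz":0,"dx":-0.03,"dy":0,"dz":0.34,"hand":1},{"wx":0,"wy":0,"wz":0,"dx":-0.03,"dy":0,"dz":0.38,"hand":1},{"wx":0,"wy":0,"wz":0,"dx":-0.03,"dy":0,"dz":0.38,"hand":1}]'
python3 to.py 525 -209 159 0.026
```

```text
time_s: 7.85
eef_pos: [525.5, -211.5, 154.9]
orientation: [2.198, 2.244, 0.0]
contact_force: [-1.5, 0.4, 4.5]
opening: 0.18
gripper_force: 40.0
d [ 0.062 -0.01  -0.103] w [ 0.002  0.001 -0.032] t 7.85 pos [ 525.5 -211.5  154.9] F [-1.5  0.4  4.5] op 0.18 g 39.99721348285675 q [-0.45  0.38  1.53 -0.    1.23 -0.47]
```

```bash
python3 -m handwheel '[{"wx":0,"wy":0,"wz":0,"dx":0,"dy":0,"dz":0.03,"hand":1},{"wx":0,"wy":0,"wz":0,"dx":0,"dy":0,"dz":0.05,"hand":1},{"wx":0,"wy":0,"wz":0,"dx":0,"dy":0,"dz":0.05,"hand":1},{"wx":0,"wy":0,"wz":0,"dx":0,"dy":0,"dz":0.05,"hand":1},{"wx":0,"wy":0,"wz":0,"dx":0,"dy":0,"dz":0.05,"hand":1}]'
python3 to.py 525 -209 159 0.026
```

```text
time_s: 8.48
eef_pos: [525.7, -211.6, 153.7]
orientation: [2.198, 2.243, 0.001]
contact_force: [-2.0, 0.3, 12.4]
opening: 0.186
gripper_force: 40.0
d [ 0.065 -0.016 -0.133] w [ 0.007  0.004 -0.032] t 8.475 pos [ 525.7 -211.6  153.7] F [-2.   0.3 12.4] op 0.186 g 40.00939965248108 q [-0.45  0.38  1.54 -0.    1.22 -0.47]
```

```bash
python3 -m handwheel '[{"wx":0,"wy":0,"wz":0,"dx":0,"dy":0,"dz":-0.4,"hand":1},{"wx":0,"wy":0,"wz":0,"dx":0,"dy":0,"dz":-1.3,"hand":1},{"wx":0,"wy":0,"wz":0,"dx":0,"dy":0,"dz":-2.5,"hand":1},{"wx":0,"wy":0,"wz":0,"dx":0,"dy":0,"dz":-3.7,"hand":1},{"wx":0,"wy":0,"wz":0,"dx":0,"dy":0,"dz":-4.1,"hand":1}]'>/dev/null
python3 -m handwheel '[{"wx":0,"wy":0,"wz":0,"dx":0.7,"dy":0,"dz":0,"hand":1},{"wx":0,"wy":0,"wz":0,"dx":2,"dy":0,"dz":0,"hand":1},{"wx":0,"wy":0,"wz":0,"dx":3.4,"dy":-0.1,"dz":0,"hand":1},{"wx":0,"wy":0,"wz":0,"dx":4.8,"dy":-0.2,"dz":0,"hand":1},{"wx":0,"wy":0,"wz":0,"dx":6.2,"dy":-0.2,"dz":0,"hand":1}]' >/dev/null
python3 to.py 499 259.7 315 0.03
```

```text
d [ 5.546 -0.203  0.022] w [-0.008 -0.    -0.056] t 9.725 pos [511.6  38.1 315.9] F [ 1.  -0.6 -0.1] op 0.19 g 39.995330572128296 q [ 0.    0.16  1.44  0.    1.54 -0.02]
```

```bash
python3 -m handwheel '[{"wx":0,"wy":0,"wz":0,"dx":1.4,"dy":0,"dz":0,"hand":1},{"wx":0,"wy":0,"wz":0,"dx":2.8,"dy":-0.1,"dz":0,"hand":1},{"wx":0,"wy":0,"wz":0,"dx":4.2,"dy":-0.2,"dz":0,"hand":1},{"wx":0,"wy":0,"wz":0,"dx":5.3,"dy":-0.2,"dz":0,"hand":1},{"wx":0,"wy":0,"wz":0,"dx":5.55,"dy":-0.2,"dz":0,"hand":1}]' >/dev/null
python3 -m handwheel '[{"wx":0,"wy":0,"wz":0,"dx":0,"dy":0,"dz":0.6,"hand":1},{"wx":0,"wy":0,"wz":0,"dx":0,"dy":0,"dz":1.5,"hand":1},{"wx":0,"wy":0,"wz":0,"dx":0,"dy":0,"dz":2.2,"hand":1},{"wx":0,"wy":0,"wz":0,"dx":0,"dy":0,"dz":2.4,"hand":1},{"wx":0,"wy":0,"wz":0,"dx":0,"dy":0,"dz":2.4,"hand":1}]' >/dev/null
python3 - <<'E'
from h import *
p,d=snap('scene','s4')
im=cv2.imread('pics/s4.png'); H=cv2.cvtColor(im,cv2.COLOR_BGR2HSV)
m=(H[...,0]>3)&(H[...,0]<22)&(H[...,1]>120); m[:205]=0; m[256:]=0; m[:,:305]=0; m[:,335:]=0
for v in range(205,256):
    u=np.nonzero(m[v])[0]
    if len(u): print(v,u.min(),u.max(),end=' | ')
cv2.imwrite('pics/c4.png',cv2.resize(p[195:270,275:350,::-1],(600,600),interpolation=2))
E
python3 to.py 499 259.7 131.8 0.03
```

```text
206 321 323 | 207 321 324 | 208 324 325 | 209 324 325 | 210 324 325 | 211 324 325 | 213 324 327 | 214 324 327 | 215 323 327 | 216 323 327 | 217 323 326 | 218 323 326 | 219 323 326 | 220 322 326 | 221 322 326 | 222 322 325 | 223 322 324 | 224 322 324 | 225 322 324 | 226 321 323 | 227 318 323 | 228 318 323 | 229 316 323 | 230 316 323 | 231 315 323 | 232 315 324 | 233 315 324 | 234 316 324 | 235 316 323 | 236 317 323 | 237 318 320 | 238 318 319 | 239 318 319 | 240 318 318 | 241 318 318 | 242 317 318 | 243 317 318 | 244 317 317 | 245 317 317 | d [ 0.043 -0.03   2.244] w [ 0.005 -0.002 -0.057] t 11.025 pos [500.2 258.  221.6] F [-0.5 -0.8  0.2] op 0.184 g 39.9961119890213 q [0.41 0.32 1.46 0.   1.36 0.39]
```

View pics/c4.png

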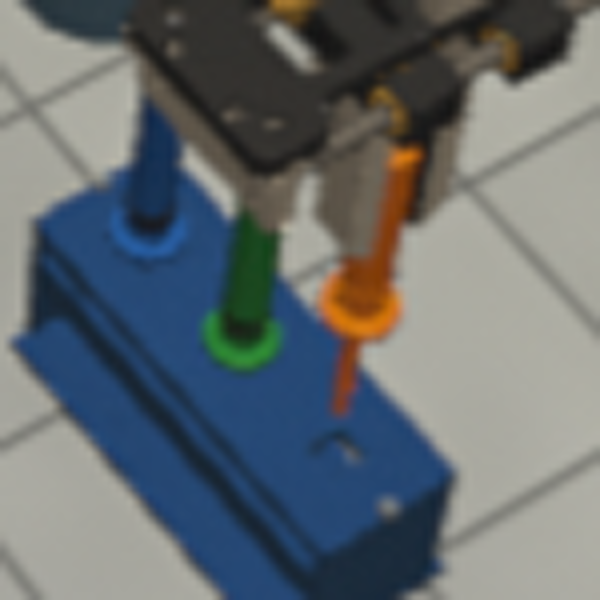

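The crop shows the tip at (342,413), above the empty slot at about (340,447), with the flange at (360,302).

```bash
python3 - <<'E'
from h import *
g=lambda p:[(p[0]+.5)/8-.5+275,(p[1]+.5)/8-.5+195]
print('tip',plane('scene',g((341,415)),103.8),'flange',plane('scene',g((360,302)),173),'slot',plane('scene',g((338,447)),80),plane('scene',g((310,446)),80),plane('scene',g((365,456)),80), plane('scene',g((340,430)),80),plane('scene',g((340,468)),80))
E
python3 -m handwheel '[{"wx":0,"wy":0,"wz":0,"dx":0,"dy":0,"dz":0,"hand":1},{"wx":0,"wy":0,"wz":0,"dx":0,"dy":0,"dz":0,"hand":1},{"wx":0,"wy":0,"wz":0,"dx":0,"dy":0,"dz":0,"hand":1},{"wx":0,"wy":0,"wz":0,"dx":0,"dy":0,"dz":0,"hand":1},{"wx":0,"wy":0,"wz":0,"dx":0,"dy":0,"dz":0,"hand":1}]' >/dev/null
python3 to.py 499 259.7 131.8 0.03
```

```text
tip [[500.48245793 259.75731316 103.8       ]] flange [[500.70531139 258.2268626  173.        ]] slot [[498.28147942 259.33224888  80.        ]] [[506.3105163  253.71654547  80.        ]] [[492.5375135  267.33066285  80.        ]] [[493.47052802 254.1955894   80.        ]] [[502.86609013 266.47303724  80.        ]]
d [ 0.039 -0.02   2.221] w [ 0.     0.    -0.055] t 11.65 pos [499.8 258.2 220.7] F [ 0.2  0.1 -0.9] op 0.188 g 39.99616742134094 q [ 0.41  0.32  1.46 -0.    1.36  0.39]
```

```bash
python3 -m handwheel '[{"wx":0,"wy":0,"wz":0,"dx":0.04,"dy":-0.02,"dz":0.2,"hand":1},{"wx":0,"wy":0,"wz":0,"dx":0.04,"dy":-0.02,"dz":0.4,"hand":1},{"wx":0,"wy":0,"wz":0,"dx":0.04,"dy":-0.02,"dz":0.6,"hand":1},{"wx":0,"wy":0,"wz":0,"dx":0.04,"dy":-0.02,"dz":0.85,"hand":1},{"wx":0,"wy":0,"wz":0,"dx":0.04,"dy":-0.02,"dz":0.85,"hand":1}]'
python3 to.py 499 259.7 131.8 0.03
```

```text
time_s: 12.28
eef_pos: [498.7, 259.6, 185.6]
orientation: [-2.198, -2.243, 0.002]
contact_force: [0.3, 0.5, -0.4]
opening: 0.183
gripper_force: 40.0
d [0.004 0.01  1.346] w [-0.009  0.003 -0.055] t 12.275 pos [498.7 259.6 185.6] F [ 0.3  0.5 -0.4] op 0.183 g 39.99617099761963 q [0.41 0.34 1.51 0.   1.29 0.39]
```

No contact, and the tip is below the plate top, so it is in the slot. Lowering the rest.

```bash
python3 -m handwheel '[{"wx":0,"wy":0,"wz":0,"dx":0,"dy":0,"dz":0.4,"hand":1},{"wx":0,"wy":0,"wz":0,"dx":0,"dy":0,"dz":0.8,"hand":1},{"wx":0,"wy":0,"wz":0,"dx":0,"dy":0,"dz":1.15,"hand":1},{"wx":0,"wy":0,"wz":0,"dx":0,"dy":0,"dz":1.3,"hand":1},{"wx":0,"wy":0,"wz":0,"dx":0,"dy":0,"dz":1.33,"hand":1}]'
python3 -m handwheel '[{"wx":0,"wy":0,"wz":0,"dx":0,"dy":0,"dz":0,"hand":1},{"wx":0,"wy":0,"wz":0,"dx":0,"dy":0,"dz":0,"hand":0.8},{"wx":0,"wy":0,"wz":0,"dx":0,"dy":0,"dz":0,"hand":0.5},{"wx":0,"wy":0,"wz":0,"dx":0,"dy":0,"dz":0,"hand":0},{"wx":0,"wy":0,"wz":0,"dx":0,"dy":0,"dz":0,"hand":-0.5}]'
python3 -m handwheel '[{"wx":0,"wy":0,"wz":0,"dx":0,"dy":0,"dz":0,"hand":-1},{"wx":0,"wy":0,"wz":0,"dx":0,"dy":0,"dz":0,"hand":-1},{"wx":0,"wy":0,"wz":0,"dx":0,"dy":0,"dz":-1,"hand":-1},{"wx":0,"wy":0,"wz":0,"dx":0,"dy":0,"dz":-2.4,"hand":-1},{"wx":0,"wy":0,"wz":0,"dx":0,"dy":0,"dz":-3.5,"hand":-1}]'
python3 to.py 525 -50 270 0.257
```

```text
time_s: 12.9
eef_pos: [499.0, 259.7, 133.1]
orientation: [-2.199, -2.244, 0.001]
contact_force: [-0.1, -0.2, -1.2]
opening: 0.186
gripper_force: 40.0
time_s: 13.52
eef_pos: [499.0, 259.8, 133.6]
orientation: [2.199, 2.244, 0.0]
contact_force: [0.3, -0.6, -0.7]
opening: 0.425
gripper_force: 0.0
time_s: 14.15
eef_pos: [499.0, 259.7, 275.8]
orientation: [2.198, 2.244, 0.002]
contact_force: [-0.1, 0.3, -0.8]
opening: 0.962
gripper_force: 0.0
d [-7.755  0.492  0.141] w [ 0.008 -0.002 -1.356] t 14.15 pos [499.  259.7 275.8] F [-0.1  0.3 -0.8] op 0.962 g 0.0 q [ 0.41  0.28  1.38 -0.    1.48  0.39]
```

```bash
python3 -m handwheel '[{"wx":0,"wy":0,"wz":-0.3,"dx":-0.8,"dy":0.2,"dz":0,"hand":0},{"wx":0,"wy":0,"wz":-0.6,"dx":-2.1,"dy":0.6,"dz":0,"hand":1},{"wx":0,"wy":0,"wz":-0.9,"dx":-3.5,"dy":1,"dz":0,"hand":1},{"wx":0,"wy":0,"wz":-1.2,"dx":-4.9,"dy":1.4,"dz":0,"hand":1},{"wx":0,"wy":0,"wz":-1.36,"dx":-6.2,"dy":1.9,"dz":0,"hand":1}]' 5
python3 to.py 657 -184 270 0.257
python3 - <<'E'
from h import *
for c in('scene','top'): snap(c,c+'5')
def cloud(cam,n):
    im,D=load(n); v,u=np.mgrid[0:384,0:512]; uv=np.c_[u.ravel(),v.ravel()]
    return im,cv2.cvtColor(im,cv2.COLOR_BGR2HSV),dep(cam,uv,D).reshape(384,512,3)
for n in('scene0','scene5'):
    im,H,P=cloud('scene',n); m=(H[...,0]>3)&(H[...,0]<22)&(H[...,1]>120); m[:215]=0; m[262:]=0; m[:,:305]=0; m[:,335:]=0
    yy,xx=np.nonzero(m); print(n,m.sum(),xx.mean(),yy.mean(),xx.min(),xx.max(),yy.min(),yy.max())
# cover points in outlet frame
y=.257; c=np.array([527.1,-218.5,0]); A=np.array([[np.cos(y),-np.sin(y),0],[np.sin(y),np.cos(y),0],[0,0,1]])
for cam in('scene','top'):
    im,H,P=cloud(cam,cam+'5'); L=(P-c)@A; m=(np.abs(L[...,1])<75)&(L[...,0]>40)&(L[...,0]<160)&(L[...,2]>70)&(L[...,2]<200)
    Q=L[m]; print(cam,len(Q))
    for z in range(80,190,10):
        q=Q[np.abs(Q[:,2]-z)<5]
        if len(q)>3: print(z,len(q),np.percentile(q[:,0],[5,50,95]).round(0),end='; ')
    print()
E
```

```text
time_s: 14.78
eef_pos: [580.3, 11.4, 273.7]
orientation: [1.916, 2.489, 0.0]
contact_force: [0.9, 1.4, 0.1]
opening: 0.498
gripper_force: 0.0
d [-5.213  0.603  0.094] w [0.003 0.001 0.01 ] t 14.775 pos [580.3  11.4 273.7] F [0.9 1.4 0.1] op 0.498 g 0.0 q [-0.04  0.33  1.33  0.    1.49 -0.3 ]
scene0 158 318.3544303797468 243.10759493670886 312 323 230 254
scene5 161 318.1304347826087 243.30434782608697 312 323 230 254
scene 776
80 45 [78. 84. 86.]; 90 48 [84. 86. 88.]; 100 47 [85. 87. 89.]; 110 47 [87. 89. 91.]; 120 56 [88. 90. 92.]; 130 50 [90. 91. 94.]; 140 54 [90. 93. 94.]; 150 51 [92. 94. 96.]; 160 129 [76. 92. 97.]; 170 204 [75. 85. 96.]; 180 17 [78. 81. 83.]; 
top 575
80 43 [77. 79. 80.]; 90 48 [78. 80. 82.]; 100 40 [79. 81. 82.]; 160 110 [75. 88. 94.]; 170 285 [72. 81. 92.]; 180 19 [76. 77. 79.];
```

Pixel centroids match the starting picture to 0.3 px, so the probe is back as it stood. The cover leans at about 1.7 rad, with its outer lip at about 96 mm in outlet x and 166 mm high. Next I move behind it.

```bash
python3 -m handwheel '[{"wx":0,"wy":0,"wz":0,"dx":-1.3,"dy":0.2,"dz":0,"hand":1},{"wx":0,"wy":0,"wz":0,"dx":-2.7,"dy":0.4,"dz":0,"hand":1},{"wx":0,"wy":0,"wz":0,"dx":-4.1,"dy":0.6,"dz":0,"hand":1},{"wx":0,"wy":0,"wz":0,"dx":-5.1,"dy":0.6,"dz":0,"hand":1},{"wx":0,"wy":0,"wz":0,"dx":-5.2,"dy":0.6,"dz":0,"hand":1}]' 
python3 to.py 657 -184 140 0.257
python3 -m handwheel '[{"wx":0,"wy":0,"wz":0,"dx":0,"dy":0,"dz":0.8,"hand":1},{"wx":0,"wy":0,"wz":0,"dx":0,"dy":0,"dz":1.6,"hand":1},{"wx":0,"wy":0,"wz":0,"dx":0,"dy":0,"dz":2.4,"hand":1},{"wx":0,"wy":0,"wz":0,"dx":0,"dy":0,"dz":3,"hand":1},{"wx":0,"wy":0,"wz":0,"dx":0,"dy":0,"dz":3.3,"hand":1}]'
cat >> to.py <<'E'
y=.257; A=np.array([[np.cos(y),-np.sin(y)],[np.sin(y),np.cos(y)]]); print('local',((s['eef_pos'][:2]-[527.1,-218.5])@A).round(1))
E
python3 to.py 657 -184 140 0.257
```

```text
time_s: 15.5
eef_pos: [656.3, -183.4, 272.4]
orientation: [-1.92, -2.485, 0.001]
contact_force: [-0.5, -0.3, -0.5]
opening: 0.004
gripper_force: 0.0
d [-0.02   0.018  3.31 ] w [-0.006 -0.004 -0.01 ] t 15.5 pos [ 656.3 -183.4  272.4] F [-0.5 -0.3 -0.5] op 0.004 g 0.0 q [-0.33  0.58  0.97 -0.    1.59 -0.58]
time_s: 16.12
eef_pos: [655.9, -180.2, 140.4]
orientation: [-1.915, -2.488, 0.0]
contact_force: [0.2, -0.1, 0.8]
opening: 0.004
gripper_force: 0.0
d [-0.099  0.002  0.011] w [-0.006 -0.005  0.01 ] t 16.125 pos [ 655.9 -180.2  140.4] F [ 0.2 -0.1  0.8] op 0.004 g 0.0 q [-0.32  0.65  1.17  0.    1.33 -0.58]
local [134.3   4.3]
```

```bash
python3 -m handwheel '[{"wx":0,"wy":0,"wz":0,"dx":-0.1,"dy":-0.4,"dz":0,"hand":1},{"wx":0,"wy":0,"wz":0,"dx":-0.1,"dy":-0.8,"dz":0,"hand":1},{"wx":0,"wy":0,"wz":0,"dx":-0.1,"dy":-1.2,"dz":-0.05,"hand":1},{"wx":0,"wy":0,"wz":0,"dx":-0.1,"dy":-1.6,"dz":-0.1,"hand":1},{"wx":0,"wy":0,"wz":0,"dx":-0.1,"dy":-1.9,"dz":-0.1,"hand":1}]' 
python3 to.py 657 -184 140 0.257
```

```text
time_s: 16.75
eef_pos: [583.7, -204.4, 146.4]
orientation: [1.916, 2.488, 0.001]
contact_force: [2.5, 0.2, 0.1]
opening: 0.006
gripper_force: 0.8
d [0.025 1.901 0.163] w [0.009 0.004 0.007] t 16.75 pos [ 583.7 -204.4  146.4] F [2.5 0.2 0.1] op 0.006 g 0.8485864195972681 q [-0.4   0.5   1.38  0.    1.26 -0.65]
local [58.4 -0.8]
```

```bash
python3 -m handwheel '[{"wx":0,"wy":0,"wz":0,"dx":0,"dy":-0.4,"dz":0.1,"hand":1},{"wx":0,"wy":0,"wz":0,"dx":0,"dy":-0.8,"dz":0.3,"hand":1},{"wx":0,"wy":0,"wz":0,"dx":0,"dy":-1.15,"dz":0.55,"hand":1},{"wx":0,"wy":0,"wz":0,"dx":0,"dy":-1.5,"dz":0.9,"hand":1},{"wx":0,"wy":0,"wz":0,"dx":0,"dy":-1.8,"dz":1.2,"hand":1}]' 
python3 to.py 657 -184 140 0.257
```

```text
time_s: 17.38
eef_pos: [513.9, -223.1, 97.6]
orientation: [1.917, 2.488, 0.0]
contact_force: [0.4, 0.3, 0.6]
opening: 0.008
gripper_force: 0.4
d [ 0.033  3.71  -1.058] w [0.004 0.003 0.006] t 17.375 pos [ 513.9 -223.1   97.6] F [0.4 0.3 0.6] op 0.008 g 0.42292929952964187 q [-0.48  0.43  1.61  0.    1.1  -0.73]
local [-14.   -1.1]
```

```bash
python3 -m handwheel '[{"wx":0,"wy":0,"wz":0,"dx":0,"dy":-0.15,"dz":0.1,"hand":1},{"wx":0,"wy":0,"wz":0,"dx":0,"dy":-0.3,"dz":0.2,"hand":1},{"wx":0,"wy":0,"wz":0,"dx":0,"dy":-0.4,"dz":0.3,"hand":1},{"wx":0,"wy":0,"wz":0,"dx":0,"dy":-0.45,"dz":0.38,"hand":1},{"wx":0,"wy":0,"wz":0,"dx":0,"dy":-0.45,"dz":0.42,"hand":1}]' 
python3 to.py 657 -184 79 0.257
```

```text
time_s: 18.0
eef_pos: [496.7, -227.9, 80.5]
orientation: [-1.917, -2.488, 0.0]
contact_force: [-0.3, -0.4, 0.5]
opening: 0.007
gripper_force: 0.3
d [0.039 4.155 0.037] w [-0.001 -0.001  0.004] t 18.0 pos [ 496.7 -227.9   80.5] F [-0.3 -0.4  0.5] op 0.007 g 0.31889240586963297 q [-0.5   0.43  1.66 -0.    1.06 -0.75]
local [-31.8  -1.3]
```

```bash
python3 -m handwheel '[{"wx":0,"wy":0,"wz":0,"dx":0,"dy":0,"dz":0.03,"hand":1},{"wx":0,"wy":0,"wz":0,"dx":0,"dy":0,"dz":0.06,"hand":1},{"wx":0,"wy":0,"wz":0,"dx":0,"dy":0,"dz":0.06,"hand":1},{"wx":0,"wy":0,"wz":0,"dx":0,"dy":0,"dz":0.06,"hand":1},{"wx":0,"wy":0,"wz":0,"dx":0,"dy":0,"dz":0.06,"hand":1}]' 
python3 to.py 657 -184 79 0.257
```

```text
time_s: 18.62
eef_pos: [496.8, -228.0, 80.0]
orientation: [1.917, 2.488, -0.0]
contact_force: [-10.3, 3.5, 22.3]
opening: 0.009
gripper_force: 10.9
d [0.042 4.153 0.026] w [0.001 0.003 0.005] t 18.625 pos [ 496.8 -228.    80. ] F [-10.3   3.5  22.3] op 0.009 g 10.922481408342719 q [-0.5   0.43  1.66 -0.    1.05 -0.75]
local [-31.7  -1.5]
```

Firm 22 N stop at z = 80 mm, which is the shut height. Retreating and checking.

```bash
python3 -m handwheel '[{"wx":0,"wy":0,"wz":0,"dx":0,"dy":0,"dz":-0.5,"hand":1},{"wx":0,"wy":0,"wz":0,"dx":0,"dy":0,"dz":-1.5,"hand":1},{"wx":0,"wy":0,"wz":0,"dx":0,"dy":0,"dz":-2.7,"hand":1},{"wx":0,"wy":0,"wz":0,"dx":0,"dy":-1,"dz":-3.8,"hand":1},{"wx":0,"wy":0,"wz":0,"dx":0,"dy":-2,"dz":-4.5,"hand":1}]' >/dev/null
python3 -m handwheel '[{"wx":0,"wy":0,"wz":0,"dx":0,"dy":0,"dz":0,"hand":1},{"wx":0,"wy":0,"wz":0,"dx":0,"dy":0,"dz":0,"hand":1},{"wx":0,"wy":0,"wz":0,"dx":0,"dy":0,"dz":0,"hand":1},{"wx":0,"wy":0,"wz":0,"dx":0,"dy":0,"dz":0,"hand":1},{"wx":0,"wy":0,"wz":0,"dx":0,"dy":0,"dz":0,"hand":1}]'
python3 - <<'E'
from h import *
p,d=snap('scene','s6'); v,u=np.mgrid[0:384,0:512]; P=dep('scene',np.c_[u.ravel(),v.ravel()],d)
y=.257; A=np.array([[np.cos(y),-np.sin(y),0],[np.sin(y),np.cos(y),0],[0,0,1]]); L=(P-[527.1,-218.5,0])@A
q=L[(np.abs(L[:,1])<70)&(L[:,0]>-50)&(L[:,0]<50)&(L[:,2]>60)&(L[:,2]<110)]; print(len(q),'slope dz/dx',np.polyfit(q[:,0],q[:,2],1))
cv2.imwrite('pics/c6.png',p[80:290,120:350,::-1])
E
```

```text
time_s: 19.88
eef_pos: [419.6, -248.1, 257.8]
orientation: [-1.917, -2.488, 0.0]
contact_force: [0.8, -0.0, 0.7]
opening: 0.002
gripper_force: 0.0
934 slope dz/dx [5.91067661e-03 7.93551636e+01]
```

View pics/c6.png

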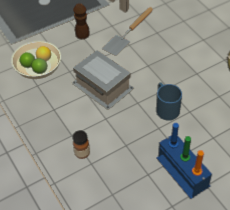

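The picture shows the cover flat and shut at (105,75), the probe upright in its slot at (198,160), and everything else in place. The cover face is level to 0.006 rad at 79.4 mm.

```bash
python3 -c "from workcell import *; print(finish_job())"
```

```text
the job is handed in; nothing more can be done
None
```

I handed the job in at about 20 s: the probe tip held the red reset button against its stop, the probe is back in its own slot, the cover is shut (level within 0.006 rad), and nothing else on the counter looks disturbed; the button springing back was not visible under the cover, and no verdict was returned.

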